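# Refill the soap rod over the shower bench

### The job

Refill the steel soap holder: thread the block of soap with the hole through it onto the horizontal rod, all the way back to the disc, then fit the square metal end cap on the rod with its open end first, pushed right up to the soap. Let go of both and leave the solid block of soap, which has no hole, where it is.

Things in the scene. Friction and masses are not known exactly. Their poses are not given: they have to be found in the camera images.
- rod_root (a point): Fixed steel soap holder: low foot plate, slim post, and from the post a horizontal rod 12 mm in diameter whose free end points towards the robot, within 0.35 rad. A 40 mm disc sits at its root. This point: on the rod's axis at the disc's face, 125 mm above the bench; x along the rod towards the post (free end at x = -99 mm), z up. The post ends 12 mm above the rod's axis.
- soap_center (a point): Loose block of cream soap with a 30 mm round hole right through, hole level; 60 mm long along the hole, 58 mm wide, 58 mm high, about 165 g. This point: its centre, on the hole's axis, 29 mm above its underside; x along the hole (within 0.5 rad of world x), y across it (grip across y), z up. Same either way round.
- cap_center (a point): Loose square aluminium end cap, 46 x 46 mm, 47 mm long, about 180 g, its round blind hole level: 29 mm wide, 40 mm deep, open at +x, closed at -x. This point: its centre, on the hole's axis, 23 mm above its underside; x along the hole towards the open end (within 0.5 rad of world +x), y across (grip across y), z up. Fully on, its open face touches the soap and the soap the disc.
- bar_center (a point): Loose solid block of the same cream-coloured soap, without a hole, 60 x 58 x 58 mm: not needed, to be left where it is. This point is its centre, z up.

How it is judged:
By the outcome, as a careful person would: the job done as asked, in the order asked, and still so for the second after the job is handed in, with the robot touching nothing.
It also fails if it takes over 64 s, if anything falls off the work surface, if the arm or the gripper's body presses on something with over 40 N, if the wrist force passes 120 N, or if a joint passes its speed limit or range.

### The arm

A 6-joint arm with a two-finger parallel gripper is mounted at the origin on the work surface. World frame = base frame: x ahead of the robot, y to its left, z up, the work surface at z = 0. Lengths are in mm, angles in degrees, forces in N, time in s.
With the tool pointing down it reaches from about 300 to 850 mm from the base axis. Payload 4.2 kg.
Tool frame: the origin (TCP) lies midway between the tips of the shut fingers; the grasp point (between the pads) lies 19 mm behind it (env.grip_point_offset is the distance from the TCP to the grasp point, in mm); z points along the fingers, x is the direction in which the jaws open and shut, and the axes are right-handed (so a half turn about z gives the same grasp; the last joint's range is limited). The gripper opens to 91 mm and grips with 3 to 60 N. Pads are 32 mm wide; open, the fingers measure 118 mm over their backs; the gripper's body (76 mm by 178 mm) begins 60 mm behind the grasp point.
Start: joints at [-75.917, 18.312, 89.639, -0, 72.044, -1.146], TCP at [151.044, -554.823, 213.976] pointing down, gripper open.
Joint ranges: [-177.97, 177.97], [-48.28, 115.42], [12.27, 149.76], [-77.06, 257.06], [2.81, 150.46], [-146.56, 146.56]. Speed limits (degrees/s): [147.25, 147.25, 180, 180, 180, 180].

### API

Orientations are given as [roll, pitch, yaw] about the fixed x, y, z axes, in that order (R = Rz(yaw) Ry(pitch) Rx(roll)).
In Python, from workcell import env gives the robot as it stands.
- The arm moves only by the shell command python3 -m pendant 'ROWS' [FORCE]. ROWS is JSON, a list of rows, each an object with "xyz": the shift along the tool's x, y, z in m, a list of three; "roll": the turn about the tool's z in degrees; "jaw": the closure, from 0 (fully open) to 1 (shut). A call has exactly 8 rows; each row is the pose to reach, as a shift and turn from the pose commanded when the call began, along the tool's axes at that moment; what a row does not reach only later rows make up. A row lasts 1/8 s, in which the tool goes at most 62.5 mm and 10.7 degrees, less where a joint would pass 70% of its speed; a pose out of reach is approached as far as the arm can. A call with a gripper value outside its range is refused whole. The fingers move at their own pace and stop on an object; FORCE is the grip in N (left out, the last holds). Time passes only in rows, so rows that repeat a pose let the fingers close, or fill a call up. It gives the time, the measured TCP pose, the force and the opening at its end, in the units of the state.
- env.state(): the state, without advancing time (a new reading comes with each control period).
- env.grab_frame(name): name is "scene" or "side" or "wrist"; returns (picture, depth): 480x640x3 uint8, blue, green, red; 480x640 float32, mm along the optical axis (not along the pixel's ray), 0 where there is no reading.
- env.camera_params(name): a dict with "camera_matrix" (3x3 intrinsics, pixels), "D" ([k1, k2, p1, p2, k3] as OpenCV has them; the pictures are not rectified), "cam_to_world" (4x4, takes a point from camera to world coordinates); the wrist camera has in their place "hand_eye" (4x4, takes a point from camera to tool coordinates, whose origin is the TCP and whose axes are the tool frame's). Camera axes: x right, y up, looking along -z (the intrinsics and any distortion apply to the point x, -y, -z); pixel columns grow to the right and rows downward; lengths in mm; the calibration is good to about 2 mm. A picture is of the moment at which its call begins: read the wrist's pose just before it. camera_params takes no time and is no camera call.
- env.job_done(): hands the job in, once; it reports no verdict.
The state is a dict: "time_s": time; "qpos": joint angles; "qvel": joint speeds; "effort": joint torques, N m; "ee_pos": TCP position; "ee_rot": TCP orientation; "force": force on the tool from outside, world axes, zero at the start; "torque": the same for the moment, N m; "gripper_width": finger opening in mm.
Only numpy, scipy, OpenCV 4.12 (cv2) and the standard library are available. Lean on these libraries where they do the work, as an engineer would, in place of code of your own. Each camera call takes 0.05 s, during which the arm holds its last target. There are 200 camera calls.

## Working session

There is one attempt and no reset: what is moved stays moved. The work goes in short steps, Python scripts to look and compute and a shell command to move; the robot and the scene stay as the last step left them, time stands still between calls to the robot, and variables do not carry over. Pictures are saved under pics/ and viewed, about 8 in all and at most 12, crops included, and the job is handed in when it is done.

```bash
ls; mkdir -p pics
cat > h.py <<'E'
import numpy as np,cv2
from scipy.spatial.transform import Rotation as R
from workcell import env
def T(s):
    M=np.eye(4);M[:3,:3]=R.from_euler('xyz',s['ee_rot'],degrees=True).as_matrix();M[:3,3]=s['ee_pos'];return M
def grab(n):
    s=env.state();p=env.camera_params(n);im,d=env.grab_frame(n)
    C=np.array(p['cam_to_world']) if 'cam_to_world' in p else T(s)@np.array(p['hand_eye'])
    np.savez(f'pics/{n}.npz',im=im,d=d,C=C,K=p['camera_matrix'],D=p['D']);return im,d
def cloud(n):
    z=np.load(f'pics/{n}.npz');d=z['d'];v,u=np.mgrid[:480,:640]
    q=cv2.undistortPoints(np.stack([u,v],-1).reshape(-1,1,2).astype(float),z['K'],z['D']).reshape(480,640,2)
    P=np.stack([q[...,0]*d,-q[...,1]*d,-d],-1)@z['C'][:3,:3].T+z['C'][:3,3];P[d==0]=np.nan;return P
def proj(n,X):
    z=np.load(f'pics/{n}.npz');c=(np.atleast_2d(X)-z['C'][:3,3])@z['C'][:3,:3]
    return cv2.projectPoints(c*[1,-1,-1],np.zeros(3),np.zeros(3),z['K'],z['D'])[0].reshape(-1,2)
E
python3 - <<'E'
from h import *
a,_=grab('scene');b,_=grab('side')
cv2.imwrite('pics/a.png',a);cv2.imwrite('pics/b.png',b)
print(env.state());np.set_printoptions(precision=2,suppress=True)
for n in('scene','side','wrist'):print(env.camera_params(n))
E
```

```text
pics
{'time_s': 0.1, 'qpos': array([-7.59172447e+01,  1.83467117e+01,  8.96986868e+01, -1.15496211e-03,
        7.20421744e+01, -1.14347166e+00]), 'qvel': array([-0.02168582,  0.0070419 , -0.17665999, -0.12575107,  0.06161284,
       -0.06521803]), 'effort': array([-1.74628235e-04, -4.13333023e+01, -2.32510078e+01,  7.28088920e-02,
        4.22292470e-02, -6.42153373e-05]), 'ee_pos': array([ 150.92455199, -554.38632807,  213.22197604]), 'ee_rot': array([-1.79999350e+02,  8.75773236e-02, -7.47734156e+01]), 'force': array([ 0.28642933, -0.45982507, -0.11637944]), 'torque': array([0.00287974, 0.0012626 , 0.00043431]), 'gripper_width': 91.23130879410054}
{'camera_matrix': array([[486.94,   0.  , 314.24],
       [  0.  , 486.94, 237.3 ],
       [  0.  ,   0.  ,   1.  ]]), 'D': array([-0.13,  0.  ,  0.  ,  0.  ,  0.  ]), 'cam_to_world': array([[   0.75,   -0.34,    0.56, 1077.27],
       [   0.66,    0.41,   -0.63, -590.93],
       [  -0.02,    0.85,    0.53,  609.14],
       [   0.  ,    0.  ,    0.  ,    1.  ]])}
{'camera_matrix': array([[438.52,   0.  , 320.5 ],
       [  0.  , 438.52, 241.27],
       [  0.  ,   0.  ,   1.  ]]), 'D': array([0.03, 0.  , 0.  , 0.  , 0.  ]), 'cam_to_world': array([[ -0.81,   0.4 ,  -0.43, 132.73],
       [ -0.59,  -0.53,   0.61, 548.4 ],
       [  0.01,   0.75,   0.66, 753.5 ],
       [  0.  ,   0.  ,   0.  ,   1.  ]])}
{'camera_matrix': array([[390.25,   0.  , 322.71],
       [  0.  , 390.25, 240.46],
       [  0.  ,   0.  ,   1.  ]]), 'D': array([-0.03,  0.  ,  0.  ,  0.  ,  0.  ]), 'hand_eye': array([[   1.  ,   -0.  ,   -0.  ,   -0.55],
       [  -0.  ,   -0.96,   -0.29,  -82.52],
       [   0.  ,    0.29,   -0.96, -170.3 ],
       [   0.  ,    0.  ,    0.  ,    1.  ]])}
```

View pics/a.png

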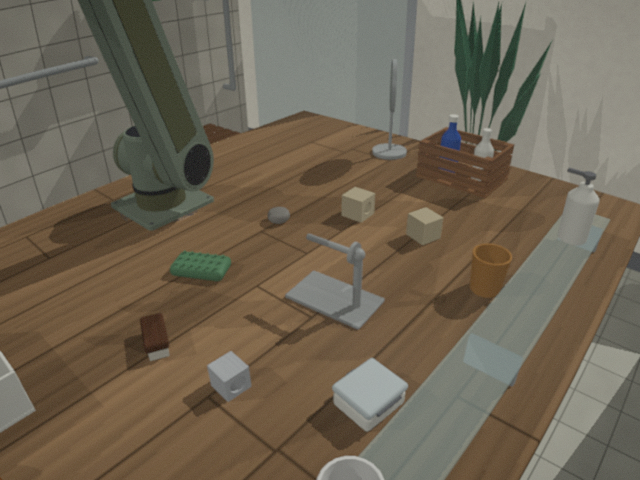

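View pics/b.png

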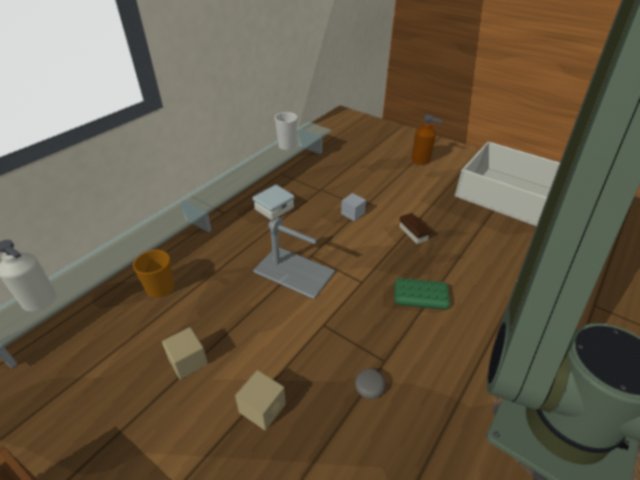

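Scene: the holed soap is at (359,205), hole visible at (369,206). The solid block is at (425,226), the cap at (230,376) and the rod runs (310,238)→(352,252). In the side view the soap is at (262,400), the solid block at (185,352), the cap at (353,207) and the rod (275,225)→(315,241). Next I'll measure them from depth.

```bash
cat > m.py <<'E'
from h import *
np.set_printoptions(precision=1,suppress=True)
S={'scene':dict(soap=(359,205),bar=(425,226),cap=(230,376)),'side':dict(soap=(262,400),bar=(185,352),cap=(353,207))}
H=dict(soap=58,bar=58,cap=46)
for n in S:
    P=cloud(n)
    for k,(u,v) in S[n].items():
        Q=P[v-40:v+40,u-40:u+40].reshape(-1,3);Q=Q[np.isfinite(Q).all(1)]
        c=np.median(P[v-4:v+5,u-4:u+5].reshape(-1,3),0)
        Q=Q[np.hypot(*(Q-c)[:,:2].T)<70]
        t=Q[abs(Q[:,2]-H[k])<5]
        r=cv2.minAreaRect(t[:,:2].astype(np.float32))
        a=Q[(Q[:,2]>8)];r2=cv2.minAreaRect(a[:,:2].astype(np.float32))
        print(n,k,len(t),'top',np.array(r[0]),np.array(r[1]),round(r[2],1),'z',np.median(t[:,2]),'all',np.array(r2[0]),np.array(r2[1]),round(r2[2],1))
    u0,u1,v0,v1=(270,400,210,330) if n=='scene' else (240,340,205,300)
    Q=P[v0:v1,u0:u1].reshape(-1,3);Q=Q[np.isfinite(Q).all(1)]
    f=Q[(Q[:,2]>2.5)&(Q[:,2]<20)]
    r=Q[(Q[:,2]>108)&(Q[:,2]<150)]
    print(n,'rod pts',len(r)); print(r[np.argsort(r[:,0])][::max(1,len(r)//25)])
    R2=r[(abs(r[:,2]-128)<9)&(r[:,0]<r[:,0].min()+85)]
    l=cv2.fitLine(R2.astype(np.float32),cv2.DIST_HUBER,0,.01,.01).ravel();print('line',l,np.degrees(np.arctan2(l[1],l[0])))
    rr=cv2.minAreaRect(f[:,:2].astype(np.float32));print('foot',rr)
E
python3 m.py
python3 - <<'E'
from h import *
a=np.load('pics/scene.npz')['im'];b=np.load('pics/side.npz')['im']
f=lambda i,u,v:cv2.resize(i[v:v+75,u:u+100],(400,300),interpolation=cv2.INTER_CUBIC)
cv2.imwrite('pics/c.png',np.vstack([np.hstack([f(a,285,225),f(a,180,340)]),np.hstack([f(b,250,205),f(a,320,170)])]))
E
```

```text
scene soap 0 top [0. 0.] [0. 0.] 0.0 z nan all [0. 0.] [0. 0.] 0.0
scene bar 374 top [627.7 300.9] [62.9 62.2] 69.7 z 58.16910935982196 all [628.2 299.7] [64.3 63.4] 71.6
scene cap 0 top [0. 0.] [0. 0.] 0.0 z nan all [0. 0.] [0. 0.] 0.0
scene rod pts 604
[[552.9 -23.4 123.4]
 [561.5 -16.  129.9]
 [569.  -21.8 129.1]
 [577.9 -20.7 125.6]
 [585.  -20.5 128.3]
 [593.4 -16.2 131.8]
 [600.7 -16.5 128.4]
 [608.1 -16.9 131.7]
 [615.5 -17.4 124.2]
 [623.  -15.3 130.6]
 [630.7 -13.2 119.8]
 [637.9 -13.8 127.4]
 [650.8  -8.  144.8]
 [653.8 -28.6 127.1]
 [655.2 -13.8 145.3]
 [656.1 -28.8 132.4]
 [656.9  -7.2 140.6]
 [657.5 -21.7 120.8]
 [658.4 -25.8 123.4]
 [660.8 -14.9 133.5]
 [663.2 -15.1 130.4]
 [665.6 -12.4 130.1]
 [667.8 -11.5 113.4]
 [669.5  -7.9 114.4]
 [671.7 -11.1 119.2]
 [674.3  -9.  123.5]]
line [  1.    0.1   0.  596.  -17.8 128.3] 6.7539964
foot ((530.5479736328125, 93.0284423828125), (321.35577392578125, 446.10760498046875), 39.2690315246582)
side soap 0 top [0. 0.] [0. 0.] 0.0 z nan all [0. 0.] [0. 0.] 0.0
side bar 876 top [626.4 299.4] [57.9 62.3] 71.6 z 58.91706702963069 all [626.  299.7] [57.9 63.6] 71.9
side cap 0 top [0. 0.] [0. 0.] 0.0 z nan all [0. 0.] [0. 0.] 0.0
side rod pts 382
[[549.3 -16.4 126.4]
 [554.8 -16.6 129.2]
 [561.5 -18.4 130.1]
 [567.3 -18.9 132.4]
 [574.6 -21.4 129.8]
 [580.8 -11.6 127.7]
 [587.5 -16.7 132.1]
 [594.9 -12.  128.7]
 [602.  -14.  129.5]
 [608.9 -15.7 130.6]
 [613.4 -14.3 132.1]
 [621.2 -13.4 131.6]
 [629.   -8.8 127.9]
 [635.  -12.9 130.9]
 [642.5  -8.  130.4]
 [647.   -2.9 128.7]
 [647.8  -5.2 143.9]
 [648.2  -1.7 137.5]
 [648.7  -3.5 112.9]
 [649.2   3.6 140.5]
 [649.9 -26.8 123.1]
 [650.8 -17.9 131.3]
 [651.6 -10.  147.5]
 [652.9  -7.7 142.7]
 [660.8  -9.7 137.6]
 [666.7  -9.4 134.9]]
line [  1.    0.1  -0.  590.8 -13.6 129.3] 6.3853254
foot ((681.36279296875, -74.96102905273438), (277.6439208984375, 352.5561218261719), 36.18852615356445)
  return _methods._mean(a, axis=axis, dtype=dtype,
  ret = ret.dtype.type(ret / rcount)
```

View pics/c.png

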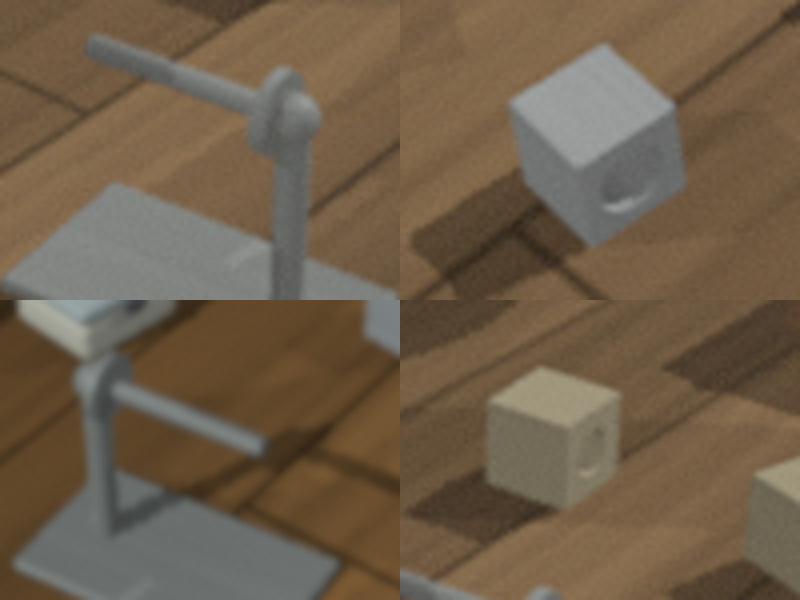

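The crop shows the cap's open face towards the scene camera (+x side) and the soap's hole on its +x face. I'll fix the NaN median and re-measure, with corner refinement through the wrist camera later.

```bash
sed -i 's/c=np.median/c=np.nanmedian/' m.py; sed -i '/rod pts/d' m.py; python3 m.py
```

```text
scene soap 325 top [445.9 288.3] [63.5 64.8] 89.2 z 58.111858109286004 all [446.3 287.9] [64.5 65.8] 2.5
scene bar 374 top [627.7 300.9] [62.9 62.2] 69.7 z 58.16910935982196 all [628.2 299.7] [64.3 63.4] 71.6
scene cap 770 top [ 624.  -288.9] [48.1 50.6] 84.9 z 45.98251501712605 all [ 623.9 -288.6] [49.2 50.3] 84.0
line [  1.    0.1   0.  596.  -17.8 128.3] 6.7539964
foot ((530.5479736328125, 93.0284423828125), (321.35577392578125, 446.10760498046875), 39.2690315246582)
side soap 1181 top [443.7 285.8] [61.5 59.9] 4.0 z 58.69198636106 all [443.8 286. ] [62.3 59.6] 2.9
side bar 876 top [626.4 299.4] [57.9 62.3] 71.6 z 58.91706702963069 all [626.  299.7] [57.9 63.6] 71.9
side cap 208 top [ 621.6 -289.7] [49.9 49.5] 81.8 z 46.90385055720924 all [ 622.2 -291.1] [53.5 51. ] 83.4
line [  1.    0.1  -0.  590.8 -13.6 129.3] 6.3853254
foot ((681.36279296875, -74.96102905273438), (277.6439208984375, 352.5561218261719), 36.18852615356445)
```

```bash
cat > go.py <<'E'
import sys
from h import *
t=np.array(list(map(float,sys.argv[1:5])));s=env.state();M=T(s)
d=M[:3,:3].T@(t[:3]-s['ee_pos']);r=-(t[3]-s['ee_rot'][2]);r=(r+180)%360-180
print('shift m',np.round(d/1000,4),'roll',round(r,2),'dist',round(np.linalg.norm(d)),'pos',np.round(s['ee_pos'],1),'rot',np.round(s['ee_rot'],2),'t',s['time_s'])
E
python3 go.py 444.5 286.5 213 -87
```

```text
shift m [-0.7343 -0.5041  0.0014] roll 12.23 dist 891 pos [ 150.9 -554.4  213.2] rot [-1.800e+02  9.000e-02 -7.477e+01] t 0.1
```

```bash
python3 -m pendant '[{"xyz":[-0.046,-0.0315,0],"roll":2,"jaw":0},{"xyz":[-0.092,-0.063,0],"roll":4,"jaw":0},{"xyz":[-0.138,-0.0945,0],"roll":6,"jaw":0},{"xyz":[-0.184,-0.126,0],"roll":8,"jaw":0},{"xyz":[-0.230,-0.1575,0],"roll":10,"jaw":0},{"xyz":[-0.276,-0.189,0],"roll":12,"jaw":0},{"xyz":[-0.322,-0.2205,0],"roll":12.2,"jaw":0},{"xyz":[-0.368,-0.252,0],"roll":12.2,"jaw":0}]'; python3 go.py 444.5 286.5 213 -87
```

```text
time_s: 1.1
ee_pos: [297.6, -131.9, 213.9]
ee_rot: [-180.0, -0.0, -87.0]
force: [1.3, -1.7, -0.2]
gripper_width: 91.4
shift m [-0.4101 -0.1685  0.0009] roll -0.02 dist 443 pos [ 297.6 -131.9  213.9] rot [-1.7997e+02 -1.0000e-02 -8.7020e+01] t 1.1
```

```bash
python3 -m pendant '[{"xyz":[-0.056,-0.024,0],"roll":0,"jaw":0},{"xyz":[-0.114,-0.048,0],"roll":0,"jaw":0},{"xyz":[-0.171,-0.072,0],"roll":0,"jaw":0},{"xyz":[-0.228,-0.096,0],"roll":0,"jaw":0},{"xyz":[-0.285,-0.12,0],"roll":0,"jaw":0},{"xyz":[-0.342,-0.144,0],"roll":0,"jaw":0},{"xyz":[-0.41,-0.1685,0],"roll":0,"jaw":0},{"xyz":[-0.41,-0.1685,0],"roll":0,"jaw":0}]'
python3 - <<'E'
from h import *
im,d=grab('wrist');P=cloud('wrist');z=P[...,2]
m=(abs(z-58)<6).astype(np.uint8);n,l,st,ce=cv2.connectedComponentsWithStats(m)
for i in range(1,n):
    if st[i,4]>800:
        q=P[l==i][:,:2].astype(np.float32);print(st[i],cv2.minAreaRect(q),np.median(z[l==i]))
cv2.imwrite('pics/d.png',im)
E
python3 go.py 444.5 286.5 213 -87
```

```text
time_s: 2.1
ee_pos: [444.6, 287.9, 212.9]
ee_rot: [180.0, -0.0, -86.8]
force: [0.3, -0.5, -0.1]
gripper_width: 90.9
[ 272    0   84   38 2029] ((602.0867919921875, 304.65484619140625), (25.582340240478516, 62.47998809814453), 3.0597610473632812) 57.370554159467645
[ 290  186   70   70 4620] ((444.9884948730469, 287.2435607910156), (60.78347396850586, 58.02254867553711), 2.852111339569092) 57.53076262271617
shift m [ 0.0005 -0.0001 -0.0001] roll 0.19 dist 1 pos [444.3 287.  212.9] rot [ 1.7993e+02 -2.0000e-02 -8.6810e+01] t 2.15
```

View pics/d.png

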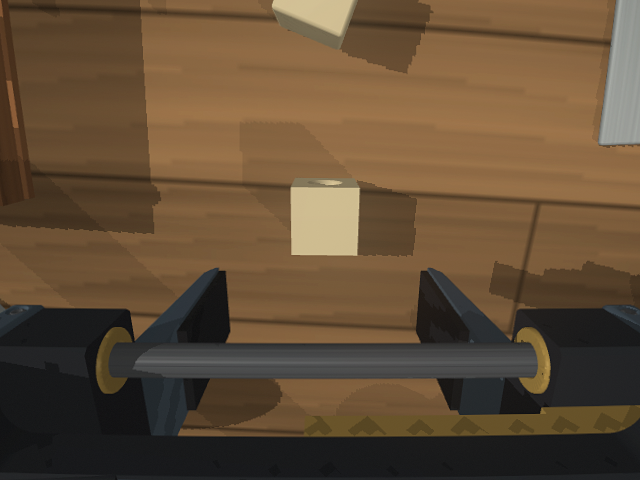

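Picture d: the soap is centred under the jaws at (325,217), with the hole on its top-of-image (+x) face. Wrist depth gives (445, 287) with yaw 3°, size 61×58, which agrees with the scene cameras. Descend and grip.

```bash
python3 -m pendant '[{"xyz":[0,-0.0007,0.04],"roll":0,"jaw":0},{"xyz":[0,-0.0007,0.085],"roll":0,"jaw":0},{"xyz":[0,-0.0007,0.13],"roll":0,"jaw":0},{"xyz":[0,-0.0007,0.165],"roll":0,"jaw":0},{"xyz":[0,-0.0007,0.185],"roll":0,"jaw":0},{"xyz":[0,-0.0007,0.199],"roll":0,"jaw":0},{"xyz":[0,-0.0007,0.199],"roll":0,"jaw":0},{"xyz":[0,-0.0007,0.199],"roll":0,"jaw":0.4}]' 25
python3 -m pendant '[{"xyz":[0,0,0],"roll":0,"jaw":0.6},{"xyz":[0,0,0],"roll":0,"jaw":0.6},{"xyz":[0,0,0],"roll":0,"jaw":0.6},{"xyz":[0,0,0],"roll":0,"jaw":0.6},{"xyz":[0,0,0],"roll":0,"jaw":0.6},{"xyz":[0,0,0],"roll":0,"jaw":0.6},{"xyz":[0,0,0],"roll":0,"jaw":0.6},{"xyz":[0,0,0],"roll":0,"jaw":0.6}]' 25; python3 go.py 445 287 14 -87
```

```text
time_s: 3.15
ee_pos: [445.4, 284.8, 15.8]
ee_rot: [-179.9, 0.0, -87.0]
force: [-0.4, -0.6, 0.9]
gripper_width: 84.5
time_s: 4.15
ee_pos: [445.1, 285.2, 15.4]
ee_rot: [-180.0, 0.0, -87.0]
force: [-0.4, 1.5, 5.4]
gripper_width: 57.9
shift m [-0.0018 -0.      0.0014] roll 0.02 dist 2 pos [445.1 285.2  15.4] rot [-1.7996e+02  4.0000e-02 -8.6980e+01] t 4.15
```

```bash
python3 -m pendant '[{"xyz":[0,0,-0.01],"roll":0,"jaw":0.6},{"xyz":[0,0,-0.03],"roll":0,"jaw":0.6},{"xyz":[0,0,-0.055],"roll":0,"jaw":0.6},{"xyz":[0,0,-0.08],"roll":0,"jaw":0.6},{"xyz":[0.01,0,-0.096],"roll":0,"jaw":0.6},{"xyz":[0.03,0,-0.096],"roll":0,"jaw":0.6},{"xyz":[0.06,0,-0.096],"roll":0,"jaw":0.6},{"xyz":[0.09,0,-0.096],"roll":0,"jaw":0.6}]'; python3 go.py 490.4 -27.7 112 -83.4
```

```text
time_s: 5.15
ee_pos: [448.4, 192.4, 109.6]
ee_rot: [179.8, -0.1, -87.0]
force: [0.5, 0.4, -2.1]
gripper_width: 58.3
shift m [ 0.222  -0.0303 -0.0021] roll -3.57 dist 224 pos [448.4 192.4 109.6] rot [ 1.7984e+02 -1.0000e-01 -8.6970e+01] t 5.15
```

```bash
python3 -m pendant '[{"xyz":[0.035,-0.004,0],"roll":-1,"jaw":0.6},{"xyz":[0.08,-0.01,0],"roll":-2,"jaw":0.6},{"xyz":[0.125,-0.016,0],"roll":-3,"jaw":0.6},{"xyz":[0.165,-0.022,0],"roll":-3.6,"jaw":0.6},{"xyz":[0.195,-0.027,-0.001],"roll":-3.6,"jaw":0.6},{"xyz":[0.212,-0.03,-0.002],"roll":-3.6,"jaw":0.6},{"xyz":[0.221,-0.03,-0.002],"roll":-3.6,"jaw":0.6},{"xyz":[0.221,-0.03,-0.002],"roll":-3.6,"jaw":0.6}]'; python3 go.py 490.4 -27.7 112 -83.4
python3 - <<'E'
from h import *
np.set_printoptions(precision=1,suppress=True)
for n in('scene','side','wrist'):im=grab(n)[0];
P=cloud('wrist').reshape(-1,3);im=np.load('pics/wrist.npz')['im']
q=P[(P[:,2]>118)&(P[:,2]<150)&(P[:,0]>535)&(P[:,0]<655)&(abs(P[:,1]+15)<40)]
print(len(q),q[:,0].min())
r=q[q[:,0]<640];l=cv2.fitLine(r.astype(np.float32),cv2.DIST_HUBER,0,.01,.01).ravel();print(l,np.degrees(np.arctan2(l[1],l[0])))
for x in range(540,656,6):
    g=q[(q[:,0]>=x)&(q[:,0]<x+6)]
    if len(g):print(x,len(g),g[:,1].min(),g[:,1].max(),np.median(g[:,1]),g[:,2].max())
s=[np.load(f'pics/{n}.npz')['im'] for n in('scene','side')]
o=np.zeros((600,800,3),np.uint8);o[:300,:400]=cv2.resize(s[0][165:285,250:410],(400,300));o[:300,400:]=cv2.resize(s[1][180:300,230:390],(400,300));o[300:,:400]=cv2.resize(im,(400,300));cv2.imwrite('pics/e.png',o)
E
```

```text
time_s: 6.15
ee_pos: [490.7, -24.2, 112.6]
ee_rot: [179.9, 0.0, -83.4]
force: [0.1, -0.4, -1.3]
gripper_width: 57.8
shift m [0.0034 0.0007 0.0006] roll -0.0 dist 4 pos [490.7 -24.2 112.6] rot [ 1.7994e+02  2.0000e-02 -8.3400e+01] t 6.15
5611 551.72283859933
[  1.    0.1   0.  585.2 -16.3 129.7] 6.839845
546 8 -20.718730140670644 -15.08545616328263 -18.281540670978906 128.92282504928536
552 419 -25.327867206244843 -13.577796775032333 -19.03720801190694 132.05402411102165
558 475 -25.238102457972346 -12.909528177242972 -18.88831241062268 132.14052861067708
564 487 -24.389108816428653 -12.212815516068211 -18.096351498814304 131.62778576563545
570 507 -23.99516107570706 -11.515564519394115 -17.550228288752358 131.77862267240903
576 523 -23.09225547540772 -10.808888576542168 -16.81433424379451 132.55699282088347
582 545 -22.51674718441387 -10.094153156997178 -16.191599303852684 132.62396897697963
588 569 -21.879359761756824 -9.435377783799897 -15.484929847042043 132.08885771454763
594 584 -21.32839057220009 -8.769053460458927 -14.899027771905775 132.31585222026985
600 596 -20.63522179428746 -8.393467312001903 -14.231629553925417 131.94913966351177
606 622 -20.144439845405763 -7.712119180598505 -13.739921521773493 132.344056860572
612 276 -19.282875481406986 -7.372904684497231 -14.03534406249009 131.81645417263576
```

View pics/e.png

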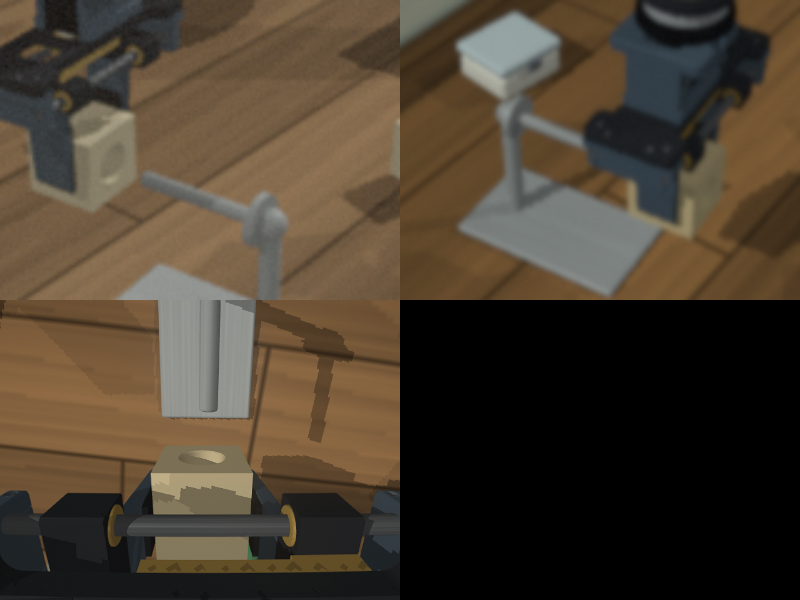

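Picture e: the soap is held level with its hole facing the rod tip at (208,410) in the wrist view, and the rod looks slightly right of centre as expected. I'll compute the offset in the tool frame, both objects in the same image.

Run:
```python
from h import *
np.set_printoptions(precision=1,suppress=True)
P=cloud('wrist').reshape(-1,3);s=env.state();M=T(s);print(s['ee_pos'],s['ee_rot'])
t=(P-M[:3,3])@M[:3,:3]
q=t[(P[:,2]>118)&(P[:,2]<150)&(P[:,0]>553)&(P[:,0]<615)&(abs(P[:,1]+15)<40)]
a=np.polyfit(q[:,1],q[:,0],1);print('rod tool x = %.4f*y+%.2f'%tuple(a),'top z',np.percentile(q[:,2],3),'tip y',q[:,1].max())
k=t[(abs(t[:,0])<34)&(t[:,1]>-40)&(t[:,1]<-5)&(t[:,2]<10)&(t[:,2]>-60)]
top=k[k[:,2]<np.percentile(k[:,2],3)+6]
print('soap top z',np.median(top[:,2]),'x',np.percentile(top[:,0],[1,99]),'far edge y',np.percentile(k[:,1],[1,5]))
f=k[(k[:,1]<-27)];print('front face',len(f),np.percentile(f[:,0],[1,50,99]),np.percentile(f[:,2],[1,99]))
```

```text
[490.9 -23.4 112.8] [180.    0.  -83.3]
rod tool x = -0.0076*y+3.16 top z -18.45193331572206 tip y -61.612766152270865
soap top z -53.95181703713988 x [-33.8  33.8] far edge y [-30.5 -30.4]
front face 6327 [-29.   -0.3  28. ] [-43.1   9.3]
```

```bash
python3 -m pendant '[{"xyz":[0.0035,0,0.0015],"roll":0,"jaw":0.6},{"xyz":[0.0035,-0.01,0.0015],"roll":0,"jaw":0.6},{"xyz":[0.0035,-0.022,0.0015],"roll":0,"jaw":0.6},{"xyz":[0.0035,-0.034,0.0015],"roll":0,"jaw":0.6},{"xyz":[0.0035,-0.046,0.0015],"roll":0,"jaw":0.6},{"xyz":[0.0037,-0.06,0.0015],"roll":0,"jaw":0.6},{"xyz":[0.0038,-0.072,0.0015],"roll":0,"jaw":0.6},{"xyz":[0.0038,-0.08,0.0015],"roll":0,"jaw":0.6}]'
python3 -m pendant '[{"xyz":[0,-0.01,0],"roll":0,"jaw":0.6},{"xyz":[0,-0.02,0],"roll":0,"jaw":0.6},{"xyz":[0,-0.03,0],"roll":0,"jaw":0.6},{"xyz":[0,-0.038,0],"roll":0,"jaw":0.6},{"xyz":[0,-0.043,0],"roll":0,"jaw":0.6},{"xyz":[0,-0.046,0],"roll":0,"jaw":0.6},{"xyz":[0,-0.046,0],"roll":0,"jaw":0.6},{"xyz":[0,-0.046,0],"roll":0,"jaw":0.6}]'
python3 go.py 649.4 -9.2 112 -83.4
python3 - <<'E'
from h import *
s=[grab(n)[0] for n in('scene','side')];w=grab('wrist')[0]
o=np.zeros((600,800,3),np.uint8);o[:300,:400]=cv2.resize(s[0][180:300,260:420],(400,300));o[:300,400:]=cv2.resize(s[1][180:300,230:390],(400,300));o[300:,:400]=cv2.resize(w,(400,300));cv2.imwrite('pics/f.png',o)
E
```

```text
time_s: 7.3
ee_pos: [572.0, -18.6, 111.3]
ee_rot: [180.0, -0.0, -83.4]
force: [-0.8, 0.6, -2.3]
gripper_width: 57.4
time_s: 8.3
ee_pos: [616.5, -13.4, 111.4]
ee_rot: [180.0, -0.0, -83.4]
force: [-0.7, -0.3, -2.2]
gripper_width: 58.1
shift m [-0.0004 -0.0331 -0.0006] roll 0.03 dist 33 pos [616.5 -13.4 111.4] rot [179.98  -0.   -83.37] t 8.3
```

View pics/f.png

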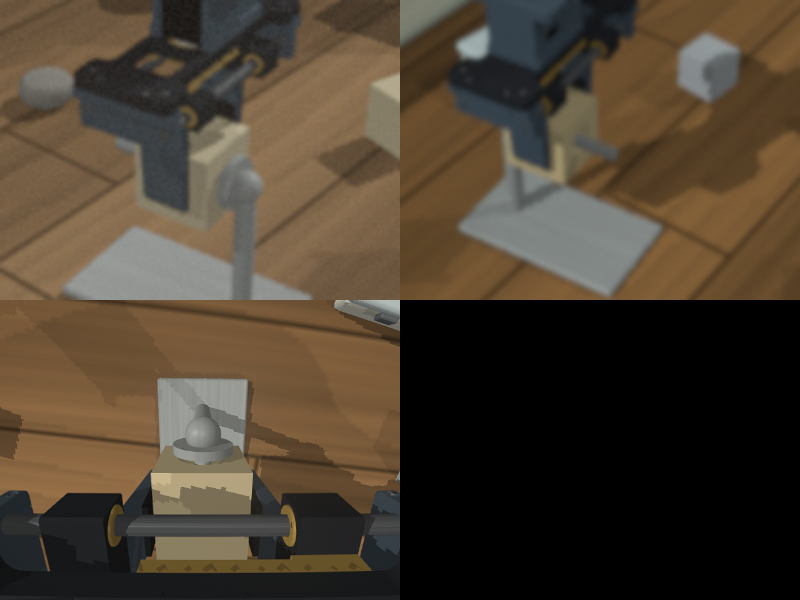

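Picture f: the rod is through the soap, its tip showing at (605,152) in the side crop. The disc at (203,450) in the wrist crop is a few mm ahead of the soap face, and the wrist force is about zero. Lower onto the rod and push to the disc.

```bash
python3 -m pendant '[{"xyz":[0,0,0.003],"roll":0,"jaw":0.6},{"xyz":[0,0,0.006],"roll":0,"jaw":0.6},{"xyz":[0,0,0.008],"roll":0,"jaw":0.6},{"xyz":[0,-0.001,0.008],"roll":0,"jaw":0.6},{"xyz":[0,-0.002,0.008],"roll":0,"jaw":0.6},{"xyz":[0,-0.003,0.008],"roll":0,"jaw":0.6},{"xyz":[0,-0.003,0.008],"roll":0,"jaw":0.6},{"xyz":[0,-0.003,0.008],"roll":0,"jaw":0.6}]'
python3 -m pendant '[{"xyz":[0,-0.0004,0],"roll":0,"jaw":0.6},{"xyz":[0,-0.0008,0],"roll":0,"jaw":0.6},{"xyz":[0,-0.0012,0],"roll":0,"jaw":0.6},{"xyz":[0,-0.0016,0],"roll":0,"jaw":0.6},{"xyz":[0,-0.002,0],"roll":0,"jaw":0.6},{"xyz":[0,-0.002,0],"roll":0,"jaw":0.6},{"xyz":[0,-0.002,0],"roll":0,"jaw":0.6},{"xyz":[0,-0.002,0],"roll":0,"jaw":0.6}]'
```

```text
time_s: 9.45
ee_pos: [619.8, -13.0, 103.5]
ee_rot: [-180.0, -0.0, -83.4]
force: [0.9, -0.0, -1.4]
gripper_width: 57.8
time_s: 10.45
ee_pos: [620.0, -13.0, 103.5]
ee_rot: [179.8, 0.0, -83.4]
force: [-5.6, -0.6, 3.2]
gripper_width: 57.9
```

Disc contact felt (−5.6 N). Release and rise.

```bash
python3 -m pendant '[{"xyz":[0,0,0],"roll":0,"jaw":0.3},{"xyz":[0,0,0],"roll":0,"jaw":0},{"xyz":[0,0,0],"roll":0,"jaw":0},{"xyz":[0,0,0],"roll":0,"jaw":0},{"xyz":[0,0,0],"roll":0,"jaw":0},{"xyz":[0,0,-0.02],"roll":0,"jaw":0},{"xyz":[0,0,-0.06],"roll":0,"jaw":0},{"xyz":[0,0,-0.11],"roll":0,"jaw":0}]'; python3 go.py 623 -289.5 213 -96
```

```text
time_s: 11.45
ee_pos: [621.2, -12.8, 213.6]
ee_rot: [179.9, 0.0, -83.4]
force: [0.9, -0.6, -0.2]
gripper_width: 91.0
shift m [0.2751 0.0301 0.0006] roll 12.63 dist 277 pos [621.2 -12.8 213.6] rot [ 1.7986e+02  2.0000e-02 -8.3370e+01] t 11.45
```

```bash
python3 - <<'E'
from h import *
im,d=grab('wrist');P=cloud('wrist');cv2.imwrite('pics/g1.png',im)
import shutil;shutil.copy('pics/wrist.npz','pics/wsoap.npz')
E
python3 -m pendant '[{"xyz":[0.03,0.003,0],"roll":2,"jaw":0},{"xyz":[0.075,0.008,0],"roll":5,"jaw":0},{"xyz":[0.125,0.014,0],"roll":8,"jaw":0},{"xyz":[0.175,0.02,0],"roll":11,"jaw":0},{"xyz":[0.22,0.025,0],"roll":12.6,"jaw":0},{"xyz":[0.255,0.028,0],"roll":12.6,"jaw":0},{"xyz":[0.275,0.03,0],"roll":12.6,"jaw":0},{"xyz":[0.275,0.03,0],"roll":12.6,"jaw":0}]'
python3 - <<'E'
from h import *
np.set_printoptions(precision=1,suppress=True)
im,d=grab('wrist');P=cloud('wrist');z=P[...,2]
m=(abs(z-45)<6).astype(np.uint8);n,l,st,ce=cv2.connectedComponentsWithStats(m)
for i in range(1,n):
    if st[i,4]>800:
        q=P[l==i][:,:2].astype(np.float32);print(st[i],cv2.minAreaRect(q),np.median(z[l==i]))
g=cv2.imread('pics/g1.png');cv2.imwrite('pics/g.png',np.hstack([cv2.resize(g,(400,300)),cv2.resize(im,(400,300))]))
# soap on rod
P=cloud('wsoap').reshape(-1,3);q=P[(P[:,2]>136)&(P[:,2]<155)&(abs(P[:,0]-620)<45)&(abs(P[:,1]+12)<40)]
print(len(q),cv2.minAreaRect(q[:,:2].astype(np.float32)),np.median(q[:,2]))
E
python3 go.py 623 -289.5 213 -96
```

```text
time_s: 12.5
ee_pos: [623.6, -290.1, 213.0]
ee_rot: [180.0, 0.0, -96.1]
force: [0.4, -0.6, 0.3]
gripper_width: 91.3
[  99    0  113   55 5813] ((792.9790649414062, -173.4927520751953), (87.96910095214844, 39.724449157714844), 83.53577423095703) 44.4115275667873
[ 297  191   53   53 2712] ((624.4385375976562, -289.7692565917969), (46.00646209716797, 47.39976501464844), 84.18900299072266) 45.48854976742379
8607 ((627.529052734375, -11.485527038574219), (75.43927764892578, 58.09823226928711), 6.519618511199951) 144.4453107797309
shift m [0.0007 0.0006 0.0002] roll 0.01 dist 1 pos [ 623.7 -288.9  213.2] rot [ 1.7997e+02  6.0000e-02 -9.5990e+01] t 12.55
```

View pics/g.png

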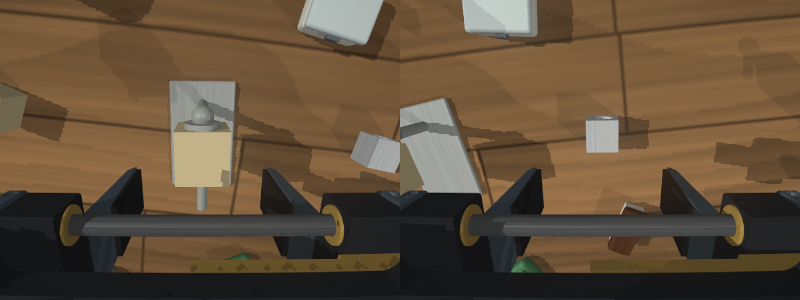

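Picture g, left: the soap sits on the rod against the disc, with the rod end protruding at (202,200). Its top is at z = 144.4, where 145 is expected if it rests on the rod. Right: the cap is centred at (602,136) with its opening at the top (+x). Measured (624.4, −289.8), yaw −5.8°. Grip the cap.

```bash
python3 -m pendant '[{"xyz":[0.0007,-0.0008,0.04],"roll":0,"jaw":0},{"xyz":[0.0007,-0.0008,0.085],"roll":0,"jaw":0},{"xyz":[0.0007,-0.0008,0.13],"roll":0,"jaw":0},{"xyz":[0.0007,-0.0008,0.17],"roll":0,"jaw":0},{"xyz":[0.0007,-0.0008,0.193],"roll":0,"jaw":0},{"xyz":[0.0007,-0.0008,0.205],"roll":0,"jaw":0},{"xyz":[0.0007,-0.0008,0.205],"roll":0,"jaw":0},{"xyz":[0.0007,-0.0008,0.205],"roll":0,"jaw":0.5}]' 30
python3 -m pendant '[{"xyz":[0,0,0],"roll":0,"jaw":0.75},{"xyz":[0,0,0],"roll":0,"jaw":0.75},{"xyz":[0,0,0],"roll":0,"jaw":0.75},{"xyz":[0,0,0],"roll":0,"jaw":0.75},{"xyz":[0,0,0],"roll":0,"jaw":0.75},{"xyz":[0,0,0],"roll":0,"jaw":0.75},{"xyz":[0,0,0],"roll":0,"jaw":0.75},{"xyz":[0,0,0],"roll":0,"jaw":0.75}]' 30
python3 go.py 508.5 -25.6 109 -83.4
```

```text
time_s: 13.55
ee_pos: [625.5, -290.2, 9.9]
ee_rot: [-179.9, -0.0, -95.9]
force: [1.1, 0.1, 0.1]
gripper_width: 83.9
time_s: 14.55
ee_pos: [624.5, -290.4, 8.6]
ee_rot: [-180.0, -0.0, -96.0]
force: [0.1, 0.4, 1.7]
gripper_width: 46.0
shift m [-0.2512  0.1429 -0.1005] roll -12.57 dist 306 pos [ 624.5 -290.4    8.6] rot [-1.7999e+02 -2.0000e-02 -9.5970e+01] t 14.55
```

```bash
python3 -m pendant '[{"xyz":[0,0,-0.01],"roll":0,"jaw":0.75},{"xyz":[0,0,-0.03],"roll":0,"jaw":0.75},{"xyz":[0,0.005,-0.055],"roll":0,"jaw":0.75},{"xyz":[-0.005,0.025,-0.08],"roll":-2,"jaw":0.75},{"xyz":[-0.015,0.055,-0.095],"roll":-4,"jaw":0.75},{"xyz":[-0.035,0.085,-0.102],"roll":-7,"jaw":0.75},{"xyz":[-0.065,0.115,-0.102],"roll":-10,"jaw":0.75},{"xyz":[-0.1,0.14,-0.102],"roll":-12.6,"jaw":0.75}]'; python3 go.py 508.5 -25.6 110.5 -83.4
```

```text
time_s: 15.55
ee_pos: [494.5, -175.3, 110.8]
ee_rot: [-180.0, 0.0, -83.3]
force: [0.9, 0.8, -2.7]
gripper_width: 45.9
shift m [-0.1471 -0.0313  0.0003] roll 0.05 dist 150 pos [ 494.5 -175.3  110.8] rot [-1.7998e+02  1.0000e-02 -8.3350e+01] t 15.55
```

```bash
python3 -m pendant '[{"xyz":[-0.03,0,0],"roll":0,"jaw":0.75},{"xyz":[-0.06,-0.002,0],"roll":0,"jaw":0.75},{"xyz":[-0.09,-0.006,0],"roll":0,"jaw":0.75},{"xyz":[-0.12,-0.014,0],"roll":0,"jaw":0.75},{"xyz":[-0.137,-0.022,0],"roll":0,"jaw":0.75},{"xyz":[-0.147,-0.03,0],"roll":0,"jaw":0.75},{"xyz":[-0.147,-0.031,0],"roll":0,"jaw":0.75},{"xyz":[-0.147,-0.031,0],"roll":0,"jaw":0.75}]'
python3 - <<'E'
from h import *
np.set_printoptions(precision=1,suppress=True)
s=env.state();M=T(s);im,_=grab('wrist');sc=grab('scene')[0]
P=cloud('wrist').reshape(-1,3);print(s['ee_pos'],s['ee_rot'],s['force'])
t=(P-M[:3,3])@M[:3,:3]
q=t[(P[:,2]>118)&(P[:,2]<140)&(P[:,0]>553)&(P[:,0]<588)&(abs(P[:,1]+17)<15)]
a=np.polyfit(q[:,1],q[:,0],1);print('rod tool x = %.4f*y+%.2f'%tuple(a),'top z',np.percentile(q[:,2],3),'tip y',q[:,1].max())
k=t[(abs(t[:,0])<27)&(t[:,1]>-32)&(t[:,1]<-5)&(t[:,2]<10)&(t[:,2]>-45)]
print('far y',np.percentile(k[:,1],[1,5]))
f=k[k[:,1]<-21];print(len(f),np.percentile(f[:,0],[1,50,99]),np.percentile(f[:,2],[1,99]))
g=t[(abs(t[:,0])<20)&(abs(t[:,2]+33)<8)&(t[:,1]<-70)&(t[:,1]>-170)];print('soap top z',np.median(g[:,2]),'y',np.percentile(g[:,1],[1,99]))
cv2.imwrite('pics/i.png',np.hstack([cv2.resize(im,(400,300)),cv2.resize(sc[165:285,250:410],(400,300))]))
E
```

```text
time_s: 16.55
ee_pos: [509.5, -27.2, 110.3]
ee_rot: [180.0, -0.0, -83.4]
force: [-0.2, 0.3, -1.8]
gripper_width: 46.0
[509.5 -27.2 110.3] [180.   -0.  -83.4] [-0.2  0.3 -1.8]
rod tool x = -0.0013*y+-2.29 top z -20.894701814802577 tip y -43.770683633046595
far y [-23.7 -23.5]
3845 [-23.4  -0.4  21.9] [-37.9   8.1]
soap top z -34.268455131255635 y [-119.1  -82.3]
```

View pics/i.png

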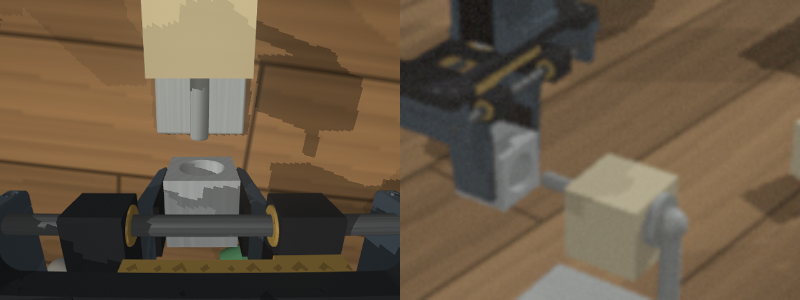

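Picture i: the cap's opening at (205,165) faces the rod tip at (199,138), and the cap must shift about −2 mm in tool x. Heights match (both −14.9 in tool z). Travel to the soap is 58.7 mm.

```bash
python3 -m pendant '[{"xyz":[-0.0018,0,0],"roll":0,"jaw":0.75},{"xyz":[-0.0018,-0.008,0],"roll":0,"jaw":0.75},{"xyz":[-0.0018,-0.018,0],"roll":0,"jaw":0.75},{"xyz":[-0.0018,-0.028,0],"roll":0,"jaw":0.75},{"xyz":[-0.0018,-0.038,0],"roll":0,"jaw":0.75},{"xyz":[-0.0018,-0.046,0],"roll":0,"jaw":0.75},{"xyz":[-0.0018,-0.050,0],"roll":0,"jaw":0.75},{"xyz":[-0.0018,-0.050,0],"roll":0,"jaw":0.75}]'
python3 -m pendant '[{"xyz":[0,0,0.003],"roll":0,"jaw":0.75},{"xyz":[0,0,0.006],"roll":0,"jaw":0.75},{"xyz":[0,-0.001,0.0075],"roll":0,"jaw":0.75},{"xyz":[0,-0.003,0.0075],"roll":0,"jaw":0.75},{"xyz":[0,-0.005,0.0075],"roll":0,"jaw":0.75},{"xyz":[0,-0.007,0.0075],"roll":0,"jaw":0.75},{"xyz":[0,-0.007,0.0075],"roll":0,"jaw":0.75},{"xyz":[0,-0.007,0.0075],"roll":0,"jaw":0.75}]'
python3 -m pendant '[{"xyz":[0,-0.0004,0],"roll":0,"jaw":0.75},{"xyz":[0,-0.0008,0],"roll":0,"jaw":0.75},{"xyz":[0,-0.0012,0],"roll":0,"jaw":0.75},{"xyz":[0,-0.0016,0],"roll":0,"jaw":0.75},{"xyz":[0,-0.002,0],"roll":0,"jaw":0.75},{"xyz":[0,-0.002,0],"roll":0,"jaw":0.75},{"xyz":[0,-0.002,0],"roll":0,"jaw":0.75},{"xyz":[0,-0.002,0],"roll":0,"jaw":0.75}]'
```

```text
time_s: 17.65
ee_pos: [559.0, -19.0, 110.3]
ee_rot: [180.0, -0.0, -83.4]
force: [-0.2, -0.6, -1.7]
gripper_width: 46.0
time_s: 18.65
ee_pos: [565.8, -18.3, 102.9]
ee_rot: [180.0, -0.0, -83.4]
force: [0.5, 0.1, -1.6]
gripper_width: 46.3
time_s: 19.65
ee_pos: [567.3, -18.1, 102.8]
ee_rot: [179.9, -0.0, -83.4]
force: [-3.9, -1.4, -0.3]
gripper_width: 45.9
```

```bash
python3 -m pendant '[{"xyz":[0,-0.0003,0],"roll":0,"jaw":0.75},{"xyz":[0,-0.0006,0],"roll":0,"jaw":0.75},{"xyz":[0,-0.001,0],"roll":0,"jaw":0.75},{"xyz":[0,-0.001,0],"roll":0,"jaw":0.75},{"xyz":[0,-0.001,0],"roll":0,"jaw":0.75},{"xyz":[0,-0.001,0],"roll":0,"jaw":0.75},{"xyz":[0,-0.001,0],"roll":0,"jaw":0.75},{"xyz":[0,-0.001,0],"roll":0,"jaw":0.75}]'
python3 - <<'E'
from h import *
s=env.state();M=T(s);grab('wrist')
P=cloud('wrist').reshape(-1,3);t=(P-M[:3,3])@M[:3,:3]
for z in range(-50,0,4):
    g=t[(abs(t[:,0])<20)&(t[:,2]>=z)&(t[:,2]<z+4)&(t[:,1]<5)&(t[:,1]>-130)]
    if len(g):print(z,len(g),np.percentile(g[:,1],[1,50,99]).round(1))
E
```

```text
time_s: 20.65
ee_pos: [567.2, -18.1, 102.8]
ee_rot: [179.8, 0.0, -83.4]
force: [-6.2, -1.4, 1.4]
gripper_width: 45.9
-46 9625 [-87.2 -60.2 -24.5]
-42 12743 [-88.7 -56.2 -15.7]
-38 5454 [-97.  -12.4  -0.8]
-34 2043 [-104.   -95.8  -84.1]
-30 831 [-106.1  -98.7  -84.2]
-26 124 [-106.7  -97.6  -83.7]
-22 5 [-99.9 -83.8 -83.7]
-18 2 [-83.8 -83.8 -83.8]
```

Solid contact: force rose to 6 N with no motion, soap spans −24…−84 with the disc at −84. Release and rise.

```bash
python3 -m pendant '[{"xyz":[0,0,0],"roll":0,"jaw":0.4},{"xyz":[0,0,0],"roll":0,"jaw":0},{"xyz":[0,0,0],"roll":0,"jaw":0},{"xyz":[0,0,0],"roll":0,"jaw":0},{"xyz":[0,0,0],"roll":0,"jaw":0},{"xyz":[0,0,0],"roll":0,"jaw":0},{"xyz":[0,0,-0.02],"roll":0,"jaw":0},{"xyz":[0,0,-0.06],"roll":0,"jaw":0}]'
python3 -m pendant '[{"xyz":[0,0.01,-0.03],"roll":0,"jaw":0},{"xyz":[0,0.03,-0.06],"roll":0,"jaw":0},{"xyz":[0,0.05,-0.08],"roll":0,"jaw":0},{"xyz":[0,0.05,-0.08],"roll":0,"jaw":0},{"xyz":[0,0.05,-0.08],"roll":0,"jaw":0},{"xyz":[0,0.05,-0.08],"roll":0,"jaw":0},{"xyz":[0,0.05,-0.08],"roll":0,"jaw":0},{"xyz":[0,0.05,-0.08],"roll":0,"jaw":0}]'
python3 - <<'E'
from h import *
s=[grab(n)[0] for n in('scene','side')];w=grab('wrist')[0];M=T(env.state())
P=cloud('wrist').reshape(-1,3);d=np.radians(6.6);a=(P[:,:2]-[649.4,-9.2])@[np.cos(d),np.sin(d)];b=(P[:,:2]-[649.4,-9.2])@[-np.sin(d),np.cos(d)]
for z0,z1 in((141,150),(134,140.5)):
    m=(P[:,2]>z0)&(P[:,2]<z1)&(abs(b)<18)&(a>-150)&(a<-5);print(z0,m.sum(),np.percentile(a[m],[1,99]),np.median(P[m,2]))
o=np.zeros((600,800,3),np.uint8);o[:300,:400]=cv2.resize(s[0][180:300,260:420],(400,300));o[:300,400:]=cv2.resize(s[1][180:300,230:390],(400,300));o[300:,:400]=cv2.resize(w,(400,300));o[300:,400:]=cv2.resize(s[0],(400,300));cv2.imwrite('pics/j.png',o)
E
```

```text
time_s: 21.7
ee_pos: [567.6, -17.8, 161.9]
ee_rot: [179.7, 0.0, -83.4]
force: [0.7, -0.3, 0.5]
gripper_width: 90.7
time_s: 22.7
ee_pos: [519.3, -23.6, 242.4]
ee_rot: [179.9, 0.0, -83.4]
force: [-0.3, 0.3, 0.8]
gripper_width: 91.3
141 4880 [-59.00344581  -5.55034107] 144.4620762383173
134 3399 [-105.67316322  -59.92737837] 138.9588738174208
```

View pics/j.png

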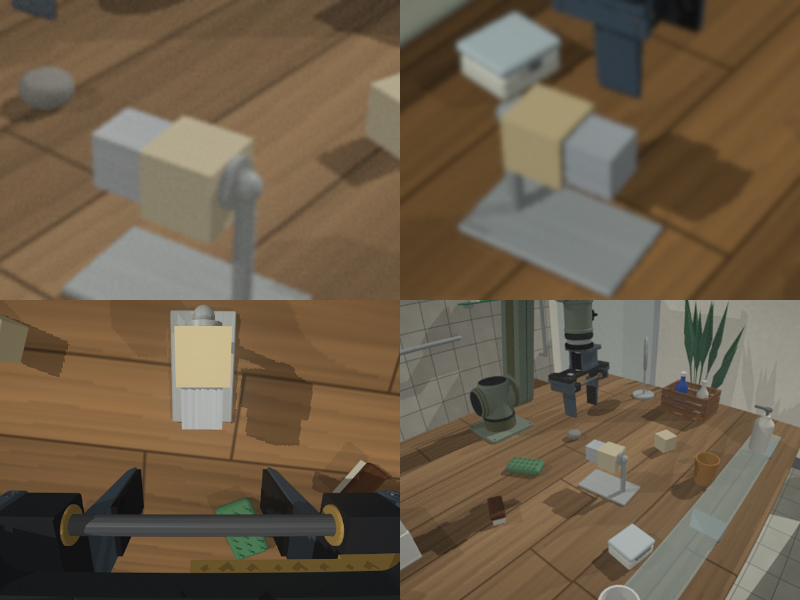

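Picture j: disc, soap and cap sit tight against each other on the rod in all views, the gripper is clear, and the solid block is untouched. The soap's front edge is at −59…−60, the cap runs from −60 to about −106, and both rest on the rod (tops at 144.5 and 139 mm).

```bash
python3 -c "
from workcell import env
print(env.job_done())"
```

```text
the job is handed in; nothing more can be done
None
```

I threaded the holed soap onto the rod back to the disc, then fitted the cap open end first up against the soap. I released both, and the job was handed in at about 23 s.

- **Contact:** The force reached about 5.6 N with the soap against the disc and 6.2 N with the cap against the soap. The cap did not move any further under that push.
- **Final position:** The soap's front edge is about 60 mm from the disc, and the cap spans −60 to about −106 mm (expected −107), so no gap shows. The tops are at 144.5 mm (soap) and 139 mm (cap), which fits both hanging on the rod.
- **Rest of the scene:** The gripper is clear of everything, and the solid block looks untouched in the last pictures.
- **Disagreements:** No check failed. The only differences were 1–2 mm between the cameras and the arm's reported position, which is within the calibration error.

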